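Shake up a settled paint bottle on the touch mixer

TASK

The paint in the flat-capped bottle has settled. Take that bottle out of its slanted place in the rack, press it upright, base down, into the cup of the touch mixer until the sprung cup is fully down and keep it there for two seconds. Then set it down gently, without dropping it, standing upright on the floor of the painter's tray, let go, and leave the other bottles, the brush, the paste bowl and the roll of tape as they are.

Things in the scene. Friction and masses are not known exactly. Their poses are not given: they have to be found in the camera images.
- flat_bottle: White plastic paint bottle with a paper label and a flat-topped black screw cap as wide as its body, the only one of its kind: a plain round cylinder, diameter 32 mm, 88 mm tall in all (the cap is the top 26 mm; a 4 mm groove under it is 27 mm wide), about 0.09 kg. It stands in one of the rack's three pockets. Origin: centre of its underside; z points along its axis to the cap.
- rack: Fixed plywood rack, 230 mm along its y, 78 mm high, three pockets in a row; bottles lean 30 to 34 degrees from vertical, caps to its -x side (towards the mixer). Origin: underside centre; z up. Pocket floor centres: x 0, y -70, 0, +70, z 26 mm; undersides rest there. The holed upper shelf ends 38 mm up along the bottle; what is above is free. Bottles stand 38 mm apart, surface to surface.
- cup_floor (a point): Centre of the flat floor of the black rubber cup on top of the grey touch mixer (fixed box, 120 x 104 mm, 61 mm high without the cup), 90 mm above the table when up; moves with the cup; z up. The floor is 44 mm across, inside a rubber lip 5.5 mm high; the cup is 60 mm across outside.
- mixer_cup (a joint): How far the mixer's cup is pressed down, in m: 0 up, 0.008 fully down on its stop. It slides straight down against a spring: about 3.5 N to start it, about 11 N to hold it fully down; it comes back up by itself when released. The weight of the bottle alone does not move it.
- tray: Shallow plywood tray, fixed, 240 mm along its x, 150 mm along its y, rim 16 mm high, walls and floor 6 mm thick. Origin: centre of its underside; z up. The floor's upper face is at z = 6 mm. A brush lies along the +y side of the tray (y from about 40 to 65 mm) and a nozzle bottle stands at its +x end (about x = 75, y = -15 mm); the rest is free.
- nozzle_bottle_a: White paint bottle with a narrow pointed black nozzle cap, body diameter 32 mm, 90 mm tall, in another pocket of the rack; to be left there. Origin: centre of its underside, z along its axis to the cap.
- nozzle_bottle_b: The second bottle of the same kind in the rack; to be left there. Origin and axes as the first.
- nozzle_bottle_c: A third bottle of the same kind, already mixed, standing upright in the tray; to be left there. Origin: centre of its underside, z up.
- tray_brush: Round paint brush, 186 mm long and 11 mm thick, lying in the tray along its +y side; to be left there. Origin: centre of its underside.
- paste_bowl: White bowl, 118 mm across and 50 mm high, on the table nearer the robot; to be left there. Origin: centre of its underside.
- tape: Roll of white tape, about 70 mm across, 18 mm high, lying on the table nearer the robot; to be left there. Origin: centre of its underside.
Not all that is in view belongs to the job. Leave any red look-alike of the nozzle_bottle_c alone.

How it is judged:
By the outcome, as a careful person would: the job done as asked, in the order asked, and still so for the second after the job is handed in, with the robot touching nothing.
It also fails if it takes over 54 s, if anything falls off the work surface, if the arm or the gripper's body presses on something with over 40 N, if the wrist force passes 120 N, or if a joint passes its speed limit or range.

ROBOT

A 6-joint arm with a two-finger parallel gripper is mounted at the origin on a cart in front of the work surface, level with it; the furniture and walls round the work are solid. World frame = base frame: x ahead of the robot, y to its left, z up, the work surface at z = 0. Lengths are in m, angles in rad, forces in N, time in s.
With the tool pointing down it reaches from about 0.35 to 0.975 m from the base axis. Payload 4.9 kg.
Tool frame: the origin (TCP) lies at the very end of the fingers, on their centre line; the grasp point (between the pads) lies 19 mm behind it; z points along the fingers, y is the line along which they close (so a half turn about z gives the same grasp; the last joint's range is limited). The gripper opens to 85 mm and grips with 20 to 120 N. Pads are 22 mm wide; open, the fingers measure 114 mm over their backs; the gripper's body (76 mm by 85 mm) begins 54 mm behind the grasp point. The pads swing forward as they close: fully open they stand 13 mm farther back than shut.
Start: joints at [-1.452, 0.053, 1.613, -0, 1.476, -0.119], TCP at [0.147, -0.607, 0.231] pointing down, gripper open.
Joint ranges: [-3.01, 3.01], [-1.01, 2.22], [0.06, 2.58], [-1.02, 4.17], [0.09, 2.62], [-3.14, 3.14]. Speed limits (rad/s): [2.57, 2.57, 3.14, 3.14, 3.14, 3.14].

INTERFACE

Orientations are given as a unit quaternion [w, x, y, z].
In Python, from plant import manip, vision, order gives the robot as it stands.
- The arm moves only by the tool play_rows, never from a script. Its argument "steps" is a list that holds one entry, the list of rows, each a list of 6 numbers: the shift along the tool's x, y, z in mm, then the turn, a rotation vector about the tool's x, y, z in degrees. A call has 1 to 12 rows; each row is the pose to reach, as a shift and turn from the pose commanded when the call began, along the tool's axes at that moment; what a row does not reach only later rows make up. A row lasts 1/12 s, in which the tool goes at most 41.7 mm and 7.16 degrees, less where a joint would pass 70% of its speed; a pose out of reach is approached as far as the arm can. A call with a gripper value outside its range is refused whole. "claw" is the gripper's target within -1 to 1 (fully open at 1, half-way at 0, shut at -1), set as the call begins (left out, the last holds). The fingers move at their own pace and stop on an object; the grip force is fixed at half the most. Time passes only in rows, so rows that repeat a pose let the fingers close. It gives the time, the measured TCP pose, the force, the opening and the grip force at its end, in the units of the state.
- manip.state(): the state, without advancing time (a new reading comes with each control period).
- vision.grab_frame(name): name is "scene" or "top" or "wrist"; returns (picture, depth): 384x512x3 uint8, blue, green, red; 384x512 float32, m along the optical axis (not along the pixel's ray), 0 where there is no reading.
- vision.camera_info(name): a dict with "K" (3x3 intrinsics, pixels), "eye" and "orientation" of the camera in the world; the wrist camera has in their place "T_tool_cam" (4x4, takes a point from camera to tool coordinates, whose origin is the TCP and whose axes are the flange's). Camera axes: x right, y down, z forward; pixel columns grow to the right and rows downward; lengths in m; the calibration is good to about 2 mm. A picture is of the moment at which its call begins: read the wrist's pose just before it. camera_info takes no time and is no camera call.
- order.job_done(): hands the job in; it is judged then, once.
The state is a dict: "time": time; "joint_pos": joint angles; "joint_vel": joint speeds; "joint_efforts": joint torques, N m; "tool_pos": TCP position; "tool_rot": TCP orientation; "contact_force": force on the tool from outside, world axes, zero at the start; "ft_torque": the same for the moment, N m; "gripper_width": opening from 0.0 (shut) to 1.0 (fully open); "grasp_force": force on a finger pad.
Only numpy, scipy, OpenCV 4.12 (cv2) and the standard library are available. Lean on these libraries where they do the work, as an engineer would, in place of code of your own. Each camera call takes 0.05 s, during which the arm holds its last target. There are 200 camera calls.

## Working session

There is one attempt and no reset: what is moved stays moved. The work goes in short steps, Python scripts to look and compute and a tool call to move; the robot and the scene stay as the last step left them, time stands still between calls to the robot, and variables do not carry over. Pictures are saved under pics/ and viewed, at most 10 in all, crops included, and the job is handed in when it is done.

Besides the shell and the picture viewer there is one more tool, called after ">>>" by a JSON object that holds its "method" and its "body", one argument or row to a line. play_rows: Moves the arm, as the interface text tells. Its arguments: {"type":"object","properties":{"steps":{"type":"array"},"claw":{"type":"number"}},"required":["steps"]}

```bash
mkdir -p pics
cat > h.py <<'E'
import numpy as np, cv2
from scipy.spatial.transform import Rotation as R
from plant import manip, vision, order
def rot(q): return R.from_quat([q[1],q[2],q[3],q[0]]).as_matrix()
def cam(name,st=None):
    c=vision.camera_info(name); K=np.array(c["K"])
    if name=="wrist":
        st=st or manip.state(); T=np.eye(4); T[:3,:3]=rot(st["tool_rot"]); T[:3,3]=st["tool_pos"]
        T=T@np.array(c["T_tool_cam"]); return K,T[:3,:3],T[:3,3]
    o=np.array(c["orientation"]); 
    return K,(rot(o) if o.size==4 else o),np.array(c["eye"])
def pts(name,d,st=None):
    K,Rm,t=cam(name,st); v,u=np.mgrid[:d.shape[0],:d.shape[1]]
    p=np.stack([(u-K[0,2])/K[0,0]*d,(v-K[1,2])/K[1,1]*d,d],-1)
    return p@Rm.T+t
E
python3 - <<'E'
from h import *
for n in("scene","top"):
    im,d=vision.grab_frame(n); cv2.imwrite(f"pics/{n}0.png",im); np.savez(f"{n}0.npz",im=im,d=d)
    print(n,vision.camera_info(n))
print(manip.state())
E
```

```text
scene {'K': array([[426.12911292,   0.        , 255.38018256],
       [  0.        , 426.12911292, 192.11308934],
       [  0.        ,   0.        ,   1.        ]]), 'eye': array([-0.07850794,  0.92042497,  0.91961765]), 'orientation': array([ 0.11983642, -0.26220275,  0.85719598, -0.42673646])}
top {'K': array([[491.94578165,   0.        , 253.90239889],
       [  0.        , 491.94578165, 193.73397947],
       [  0.        ,   0.        ,   1.        ]]), 'eye': array([ 0.43925612, -0.00408399,  1.54103455]), 'orientation': array([ 0.01829702, -0.70105585,  0.71277454, -0.01176311])}
{'time': 0.1, 'joint_pos': array([-1.45198117e+00,  5.33104422e-02,  1.61417722e+00,  1.54540161e-06,
        1.47600364e+00, -1.19015023e-01]), 'joint_vel': array([ 0.00059767,  0.00010936, -0.00278963, -0.00269909, -0.00101142,
        0.00060097]), 'joint_efforts': array([ 7.96509339e-04, -3.94902527e+01, -3.71361673e+01, -1.06565162e-04,
        3.89734312e-03, -6.40576147e-06]), 'tool_pos': array([ 0.14716978, -0.6068358 ,  0.23016155]), 'tool_rot': array([-9.49322597e-04,  9.92937490e-01,  1.18634904e-01,  8.64028749e-07]), 'contact_force': array([ 0.53724262, -0.81322297, -0.10713336]), 'ft_torque': array([ 0.02900759, -0.02648976,  0.03495572]), 'grasp_force': 0.0, 'gripper_width': 0.9980058816524007}
```

View pics/scene0.png

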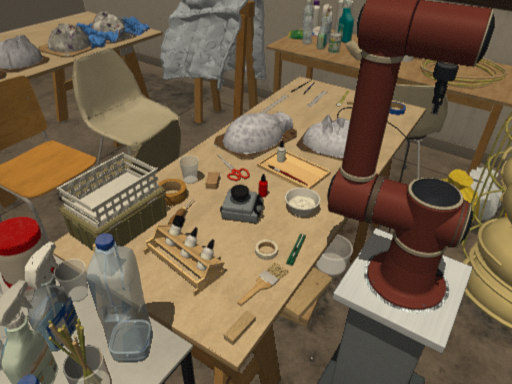

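View pics/top0.png

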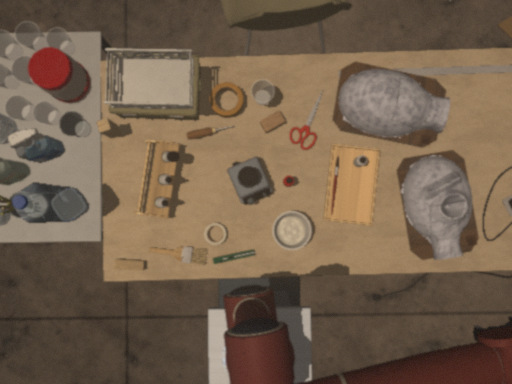

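Run:
```python
from h import *
a=np.load("scene0.npz")["im"][185:295,130:280]; b=np.load("top0.npz")["im"][130:225,130:280]
c=np.vstack([cv2.resize(a,None,fx=3,fy=3,interpolation=2),cv2.resize(b,None,fx=2.8*150/140,fy=2.8,interpolation=2)[:,:450]]) if 0 else np.hstack([cv2.resize(a,(400,300),interpolation=2),cv2.resize(b,(400,300),interpolation=2)])
cv2.imwrite("pics/c1.png",c)
D=np.load("top0.npz"); P=pts("top",D["d"])
for u,v in [(172,157),(165,180),(161,203),(160,150),(160,190),(250,176),(248,176),(240,176),(256,176),(350,200),(335,220),(330,150),(378,150),(372,220),(360,161),(120,160),(145,160),(150,190)]: print(u,v,P[v,u].round(4))
```

```text
172 157 [0.6122 0.247  0.107 ]
165 180 [0.5462 0.2713 0.0906]
161 203 [0.4783 0.2841 0.0883]
160 150 [0.6382 0.2891 0.0716]
160 190 [0.5185 0.2926 0.0591]
250 176 [0.554  0.0195 0.0876]
248 176 [0.5539 0.0254 0.09  ]
240 176 [0.5542 0.0491 0.0907]
256 176 [0.5526 0.0017 0.1005]
350 200 [ 0.4802 -0.2904  0.0014]
335 220 [ 0.4188 -0.2402  0.0139]
330 150 [ 0.6391 -0.2324 -0.0046]
378 150 [ 0.6347 -0.38    0.009 ]
372 220 [ 0.4167 -0.3571  0.0022]
360 161 [ 0.594  -0.3089  0.0771]
120 160 [ 0.6186  0.4302 -0.0008]
145 160 [0.6132 0.3432 0.0339]
150 190 [0.5201 0.3275 0.0385]
```

View pics/c1.png

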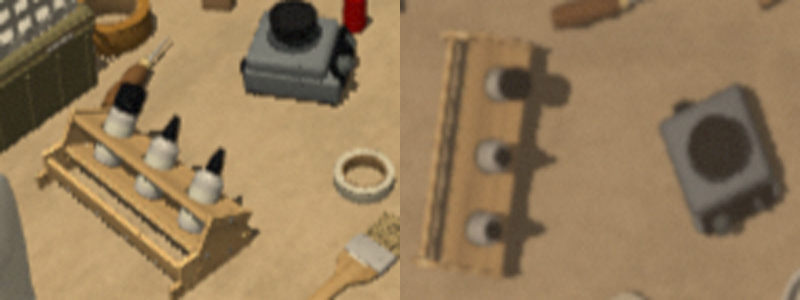

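Run:
```python
from h import *
D=np.load("top0.npz"); P=pts("top",D["d"]); im=D["im"]; K,Rm,t=cam("top")
hsv=cv2.cvtColor(im,cv2.COLOR_BGR2HSV)
def ray(u,v,z):
    r=Rm@np.array([(u-K[0,2])/K[0,0],(v-K[1,2])/K[1,1],1]); return t+r*(z-t[2])/r[2]
def blob(mask,u0,v0,r):
    m=np.zeros(mask.shape,np.uint8); m[v0-r:v0+r,u0-r:u0+r]=mask[v0-r:v0+r,u0-r:u0+r]
    n,l,s,c=cv2.connectedComponentsWithStats(m); i=1+np.argmax(s[1:,4]); return l==i,s[i],c[i]
# cup: dark disc
m,s,c=blob(((hsv[...,2]<60)).astype(np.uint8),249,176,20); print("cup",s,c,ray(*c,0.095))
mz=(P[...,2]>0.08)&(P[...,2]<.11)&(abs(P[...,0]-.555)<.06)&(abs(P[...,1]-.02)<.06); q=P[mz]; print("cup pts",q.mean(0),q.min(0),q.max(0))
(mc,mw,ma)=cv2.minAreaRect(P[(P[...,2]>.04)&(P[...,2]<.08)&(abs(P[...,0]-.555)<.11)&(abs(P[...,1]-.02)<.1)][:,:2].astype(np.float32));print("mixer",mc,mw,ma)
# cap
m,s,c=blob(((hsv[...,2]<60)&(P[...,2]>.06)).astype(np.uint8),172,157,12); q=P[m]; print("cap",s,c,q.mean(0),q.min(0),q.max(0))
# tray: light wood colour
for v in (157,200): print(hsv[v,345:375:8].tolist(), hsv[v+60,300].tolist())
wood=cv2.inRange(hsv,(8,90,150),(25,255,255))
for n,(u,v,r) in dict(tray=(354,184,48),rack=(160,180,46)).items():
    m,s,c=blob((wood>0).astype(np.uint8),u,v,r)
    z=.012
    pp=P[m]; print(n,s,c,cv2.minAreaRect(pp[:,:2].astype(np.float32)))
# rack plane by height
q=P[(P[...,2]>.025)&(P[...,2]<.09)&(P[...,0]>.4)&(P[...,0]<.7)&(P[...,1]>.2)&(P[...,1]<.37)]
print("rack",cv2.minAreaRect(q[:,:2].astype(np.float32)))
```

```text
cup [240 168  19  18 141] [248.71631206 176.26950355] [0.55264427 0.02321529 0.095     ]
cup pts [0.55471075 0.027142   0.09201923] [ 0.52667694 -0.00135444  0.08223463] [0.58364381 0.05489367 0.10190433]
mixer (0.5516851544380188, 0.003718264400959015) (0.13043543696403503, 0.14505794644355774) 25.855533599853516
cap [168 153  11   8  68] [173.22058824 156.26470588] [0.61241061 0.2406443  0.12327517] [ 0.43925612 -0.00408399  0.09079946] [0.62539328 0.25858186 1.54103455]
[[15, 124, 187], [16, 126, 190], [14, 64, 104], [16, 126, 199]] [17, 62, 140]
[[16, 125, 187], [15, 130, 187], [16, 127, 198], [16, 125, 196]] [16, 100, 158]
tray [ 306  136   96   96 8146] [353.22145838 185.14191014] ((0.5341339111328125, -0.23068469762802124), (0.4475979506969452, 0.30047857761383057), 88.36363983154297)
rack [ 114  134   92   92 5935] [157.39612468 181.33445661] ((0.5546457767486572, 0.22358392179012299), (0.458850234746933, 0.2884592115879059), 89.1139144897461)
rack ((0.5739747285842896, 0.28479886054992676), (0.1308000087738037, 0.2719503939151764), 81.05513000488281)
```

```bash
cat >> h.py <<'E'
def pose(zax,yax):
    z=np.array(zax,float);z/=np.linalg.norm(z);y=np.array(yax,float);y-=z*(y@z);y/=np.linalg.norm(y)
    return np.stack([np.cross(y,z),y,z],1)
def go(p,Rt,st=None):
    st=st or manip.state(); R0=rot(st["tool_rot"])
    s=R0.T@(np.array(p)-st["tool_pos"])*1000; w=np.degrees(R.from_matrix(R0.T@Rt).as_rotvec())
    print("rows",s.round(1).tolist(),w.round(2).tolist(),"n>=",max(np.linalg.norm(s)/41.7,np.linalg.norm(w)/7.16).round(1))
A9=np.radians(9.5)
RY=np.array([np.cos(A9),-np.sin(A9),0]); AX=np.r_[np.sin(np.radians(32))*np.array([-np.sin(A9),-np.cos(A9)]),np.cos(np.radians(32))]
E
python3 - <<'E'
from h import *
go([.40,-.2,.36],pose([0,0,-1],[.986,-.165,0]))
go([.60,.18,.30],pose([0,0,-1],[.986,-.165,0]))
print(vision.camera_info("wrist")["T_tool_cam"].round(4))
E
```

```text
rows [341.6, -336.1, -129.1] [-0.09, -0.07, -66.87] n>= 11.9
rows [625.5, -658.1, -68.5] [-0.09, -0.07, -66.87] n>= 21.8
[[-3.000e-04 -9.648e-01 -2.628e-01  6.580e-02]
 [ 1.000e+00 -2.000e-04 -3.000e-04 -1.000e-04]
 [ 3.000e-04 -2.628e-01  9.648e-01 -1.433e-01]
 [ 0.000e+00  0.000e+00  0.000e+00  1.000e+00]]
```

>>> {"method": "play_rows", "body": {
  "steps": [
    [[40, -40, -129, 0, 0, -7], [80, -75, -129, 0, 0, -14], [342, -336, -129, 0, 0, -67], [342, -336, -129, 0, 0, -67], [342, -336, -129, 0, 0, -67], [342, -336, -129, 0, 0, -67], [342, -336, -129, 0, 0, -67], [342, -336, -129, 0, 0, -67], [342, -336, -129, 0, 0, -67], [342, -336, -129, 0, 0, -67], [342, -336, -129, 0, 0, -67], [342, -336, -129, 0, 0, -67]]
  ],
  "claw": 0.2
}}

```text
time: 1.1
tool_pos: [0.3901, -0.2156, 0.3574]
tool_rot: [0.0, 0.763, 0.647, 0.0]
contact_force: [0.1, -0.8, -0.6]
gripper_width: 0.595
grasp_force: 0.0
```

Run:
```python
from h import *
cap=np.array([.613,.243,.101])
st=manip.state(); print(st["time"],st["tool_pos"],st["gripper_width"])
go(cap+.14*AX,pose(-AX,RY))
```

```text
1.1 [ 0.39008596 -0.21563822  0.35735029] 0.595005944342703
rows [414.7, 144.9, 137.6] [-0.03, 32.0, 0.11] n>= 11.0
```

>>> {"method": "play_rows", "body": {
  "steps": [
    [[60, 20, 0, 0, 4, 0], [98, 34, 5, 0, 8, 0], [140, 50, 15, 0, 12, 0], [180, 65, 30, 0, 16, 0], [220, 80, 50, 0, 19, 0], [255, 92, 70, 0, 22, 0], [290, 104, 90, 0, 25, 0], [325, 116, 107, 0, 28, 0], [360, 127, 122, 0, 30, 0], [390, 138, 132, 0, 31, 0], [415, 145, 138, 0, 32, 0], [415, 145, 138, 0, 32, 0]]
  ]
}}

```text
time: 2.1
tool_pos: [0.5993, 0.1721, 0.2151]
tool_rot: [-0.181, 0.732, 0.622, 0.208]
contact_force: [0.4, 0.6, -0.4]
gripper_width: 0.602
grasp_force: 0.0
```

Run:
```python
from h import *
st=manip.state(); print(st["time"],st["tool_pos"],st["joint_pos"].round(2),np.abs(st["joint_vel"]).max())
im,d=vision.grab_frame("wrist"); np.savez("w1.npz",im=im,d=d,q=st["tool_rot"],p=st["tool_pos"]); cv2.imwrite("pics/w1.png",im)
```

```text
2.1 [0.59925109 0.17213681 0.21514364] [-0.08 -0.02  1.78  0.57  1.37 -0.04] 0.09512979456770923
```

View pics/w1.png

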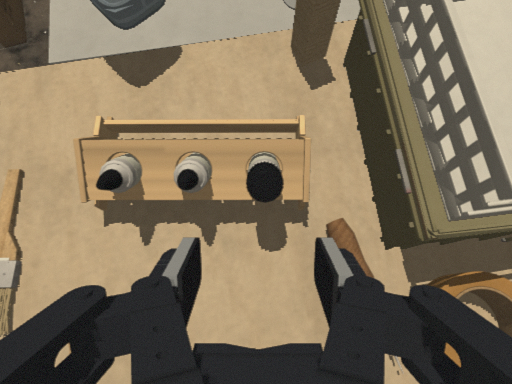

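Run:
```python
from h import *
D=np.load("w1.npz"); st=dict(tool_rot=D["q"],tool_pos=D["p"]); P=pts("wrist",D["d"],st); im=D["im"]
R0=rot(D["q"])
g=im.max(2); m=((g<45)).astype(np.uint8); m[:150]=0;m[215:]=0;m[:,:240]=0;m[:,:290]; m[:,290:]=0
n,l,s,c=cv2.connectedComponentsWithStats(m); i=1+np.argmax(s[1:,4]); print(s[i],c[i])
q=P[l==i]; t=(q-D["p"])@R0  # tool frame
print("tool z pct",np.percentile(t[:,2],[2,10,30,50,70,90,98]).round(4))
# plane fit of face
import numpy.linalg as la
f=q[t[:,2]<np.percentile(t[:,2],60)]
for _ in range(5):
    c0=f.mean(0); nrm=la.svd(f-c0,full_matrices=False)[2][2]; nrm*=np.sign(nrm[2]); f=q[abs((q-c0)@nrm)<.002]
print("face",len(f),c0.round(4),"normal",nrm.round(3),"tilt",np.degrees(np.arccos(nrm[2])).round(1),"az",np.degrees(np.arctan2(nrm[0],-nrm[1])).round(1))
ft=(f-D["p"])@R0; print("face tool min/max",ft.min(0).round(4),ft.max(0).round(4))
hull=cv2.minEnclosingCircle(ft[:,:2].astype(np.float32)); print("circle",hull)
# rack top plate normal: rows 165-195, between bottles
q=P[150:195,215:240].reshape(-1,3); c1=q.mean(0); n1=la.svd(q-c1,full_matrices=False)[2][2]; print("shelf",c1.round(4),n1.round(3))
e=P[[142,142,195,195],[100,290,100,290]]; print(e.round(4))
```

```text
[ 247  162   35   40 1102] [264.23502722 181.96733212]
tool z pct [0.1328 0.1334 0.1341 0.1345 0.135  0.1387 0.1511]
face 946 [0.6153 0.2427 0.1018] normal [-0.09  -0.533  0.841] tilt 32.7 az -9.5
face tool min/max [-0.0141 -0.0094  0.1325] [0.0157 0.0196 0.1363]
circle ((0.0006933005643077195, 0.005434684921056032), 0.015385403297841549)
shelf [0.5838 0.275  0.0601] [ 0.986 -0.13  -0.102]
[[0.4659 0.3211 0.0733]
 [0.6488 0.29   0.0753]
 [0.4528 0.2764 0.047 ]
 [0.6426 0.245  0.0483]]
```

```bash
cat >> h.py <<'E'
TOP=np.array([.6153,.2427,.1018]); AX=np.array([-.09,-.533,.841]); AX/=np.linalg.norm(AX)
E
python3 - <<'E'
from h import *
go(TOP+.02*AX,pose(-AX,RY))
go(TOP-.038*AX,pose(-AX,RY))
E
```

```text
rows [1.2, 5.0, 115.5] [-0.5, 0.73, 0.12] n>= 2.8
rows [1.9, 5.5, 173.5] [-0.5, 0.73, 0.12] n>= 4.2
```

>>> {"method": "play_rows", "body": {
  "steps": [
    [[0.5, 3, 35, -0.3, 0.4, 0], [1, 5, 70, -0.5, 0.7, 0.1], [1, 5, 95, -0.5, 0.7, 0.1], [1, 5, 110, -0.5, 0.7, 0.1], [1, 5, 110, -0.5, 0.7, 0.1]]
  ]
}}

```text
time: 2.57
tool_pos: [0.6123, 0.2258, 0.1227]
tool_rot: [-0.181, 0.733, 0.619, 0.214]
contact_force: [0.6, 0.2, -0.2]
gripper_width: 0.603
grasp_force: 0.0
```

Run:
```python
from h import *
st=manip.state(); print(st["time"],st["tool_pos"],np.abs(st["joint_vel"]).max())
im,d=vision.grab_frame("wrist"); cv2.imwrite("pics/w2.png",im)
st=manip.state(); print(st["time"],st["tool_pos"],np.abs(st["joint_vel"]).max())
go(TOP+.02*AX,pose(-AX,RY))
go(TOP-.038*AX,pose(-AX,RY))
```

```text
2.5667 [0.61229829 0.22584368 0.12272031] 0.03929676313801998
2.6167 [0.61360902 0.2253201  0.12500551] 0.03960752816015542
rows [2.1, -1.3, 8.9] [0.21, 0.09, -0.07] n>= 0.2
rows [2.2, -1.5, 66.9] [0.21, 0.09, -0.07] n>= 1.6
```

View pics/w2.png

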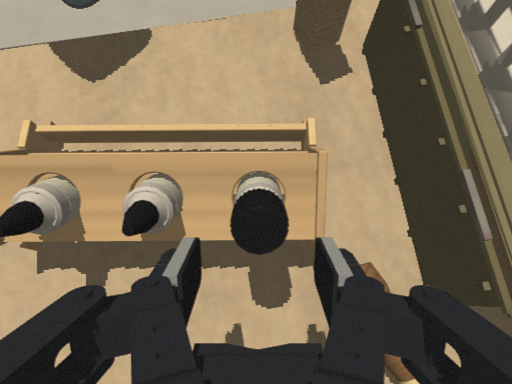

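>>> {"method": "play_rows", "body": {
  "steps": [
    [[1, 0, 15, 0, 0, 0], [1, 0, 30, 0, 0, 0], [1, 0, 44, 0, 0, 0], [1, 0, 56, 0, 0, 0], [1, 0, 65, 0, 0, 0], [1, 0, 65, 0, 0, 0]]
  ]
}}

```text
time: 3.12
tool_pos: [0.6197, 0.2619, 0.0696]
tool_rot: [-0.18, 0.733, 0.619, 0.215]
contact_force: [-1.3, 0.6, -0.8]
gripper_width: 0.596
grasp_force: 0.0
```

>>> {"method": "play_rows", "body": {
  "steps": [
    [[0, 0, 0, 0, 0, 0], [0, 0, 0, 0, 0, 0], [0, 0, 0, 0, 0, 0], [0, 0, 0, 0, 0, 0], [0, 0, 0, 0, 0, 0], [0, 0, 0, 0, 0, 0]]
  ],
  "claw": -1
}}

```text
time: 3.62
tool_pos: [0.6213, 0.2612, 0.0728]
tool_rot: [-0.179, 0.733, 0.619, 0.217]
contact_force: [-3.4, 2.0, 1.3]
gripper_width: 0.353
grasp_force: 59.3
```

>>> {"method": "play_rows", "body": {
  "steps": [
    [[0, 0, -5, 0, 0, 0], [0, 0, -15, 0, 0, 0], [0, 0, -30, 0, 0, 0], [0, 0, -50, 0, 0, 0], [0, 0, -75, 0, 0, 0], [0, 0, -100, 0, 0, 0], [0, 0, -120, 0, 0, 0], [0, 0, -130, 0, 0, 0], [0, 0, -130, 0, 0, 0]]
  ]
}}

```text
time: 4.37
tool_pos: [0.6109, 0.1901, 0.1861]
tool_rot: [-0.176, 0.733, 0.619, 0.22]
contact_force: [1.1, 0.6, -0.6]
gripper_width: 0.353
grasp_force: 59.3
```

Run:
```python
from h import *
st=manip.state(); print(st["time"],st["tool_pos"],st["gripper_width"],st["grasp_force"],st["contact_force"],st["joint_pos"].round(2))
for n in("top","scene"):
    im,d=vision.grab_frame(n); np.savez(n+"1.npz",im=im,d=d)
    if n=="top": D=d
P=pts("top",D)
go([.553,.025,.22],pose([0,0,-1],RY))
```

```text
4.3667 [0.61088743 0.1901287  0.18610517] 0.353177370481512 59.29074644314824 [ 1.14611768  0.63780909 -0.56983173] [-0.06  0.03  1.79  0.59  1.29 -0.05]
rows [-125.5, -26.6, -125.7] [0.49, -32.67, -0.15] n>= 4.6
```

Run:
```python
from h import *
go([.54,-.05,.24],pose([0,0,-1],RY))
```

```text
rows [-178.8, -26.5, -183.7] [0.49, -32.67, -0.15] n>= 6.2
```

>>> {"method": "play_rows", "body": {
  "steps": [
    [[-15, -2, -20, 0, -4, 0], [-40, -6, -45, 0, -8, 0], [-65, -10, -70, 0, -12, 0], [-90, -14, -95, 0, -16, 0], [-115, -18, -120, 0, -20, 0], [-137, -21, -143, 0, -24, 0], [-157, -24, -162, 0, -28, 0], [-170, -26, -176, 0.4, -31, 0], [-179, -26, -184, 0.5, -32.7, 0], [-179, -26, -184, 0.5, -32.7, 0], [-179, -26, -184, 0.5, -32.7, 0]]
  ]
}}

```text
time: 5.38
tool_pos: [0.5402, -0.0492, 0.2383]
tool_rot: [-0.002, 0.764, 0.646, -0.001]
contact_force: [0.5, 1.0, -1.4]
gripper_width: 0.353
grasp_force: 59.4
```

Run:
```python
from h import *
st=manip.state(); print(st["time"],st["tool_pos"],np.abs(st["joint_vel"]).max(),(rot(st["tool_rot"])[:,2]).round(4))
im,d=vision.grab_frame("wrist"); np.savez("w3.npz",im=im,d=d,q=st["tool_rot"],p=st["tool_pos"]); cv2.imwrite("pics/w3.png",im)
```

```text
5.3833 [ 0.54015909 -0.04920704  0.23828961] 0.008150454141827683 [-0.0038  0.0022 -1.    ]
```

View pics/w3.png

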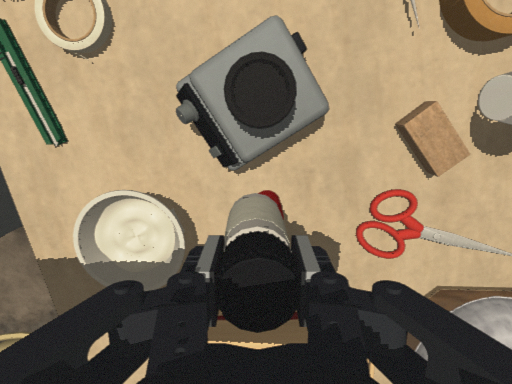

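Run:
```python
from h import *
D=np.load("w3.npz"); st=dict(tool_rot=D["q"],tool_pos=D["p"]); P=pts("wrist",D["d"],st); im=D["im"]; R0=rot(D["q"])
K,Rm,t=cam("wrist",st)
def ray(u,v,z):
    r=Rm@np.array([(u-K[0,2])/K[0,0],(v-K[1,2])/K[1,1],1]); return t+r*(z-t[2])/r[2]
g=im.max(2); m=((g<60)).astype(np.uint8); m[:45]=0;m[140:]=0;m[:,:222]=0;m[:,300:]=0
m=cv2.morphologyEx(m,cv2.MORPH_OPEN,np.ones((5,5)))
n,l,s,c=cv2.connectedComponentsWithStats(m); i=1+np.argmax(s[1:,4]); print(s[i],c[i])
cn=max(cv2.findContours((l==i).astype(np.uint8),0,1)[0],key=len); e=cv2.fitEllipse(cv2.convexHull(cn)); print("ell",e, ray(*e[0],.0955), ray(*e[0],.09), P[int(e[0][1]),int(e[0][0])])
w=ray(e[0][0]+e[1][0]/2,e[0][1],.0955)-ray(e[0][0]-e[1][0]/2,e[0][1],.0955);print("diam",np.linalg.norm(w))
# held bottle in tool frame
T=(P-D["p"])@R0
b=T[190:245,222:300].reshape(-1,3); b=b[(abs(b[:,0])<.03)&(abs(b[:,1])<.02)&(b[:,2]<.09)&(b[:,2]>-.03)]
print("body x max",b[:,0].max())
for z0 in np.arange(0,.055,.008):
    q=b[(b[:,2]>=z0)&(b[:,2]<z0+.008)]
    if len(q)>20:
        A=np.c_[2*q[:,:2],np.ones(len(q))]; s=np.linalg.lstsq(A,(q[:,:2]**2).sum(1),rcond=None)[0]
        # fixed radius fit
        from scipy.optimize import least_squares
        f=least_squares(lambda c:np.hypot(q[:,0]-c[0],q[:,1]-c[1])-.016,[0,0],loss="soft_l1",f_scale=.001).x
        print(round(z0,3),len(q),s[:2].round(4),f.round(4))
print("zmax",np.percentile(b[:,2],[95,99,100]))
c=T[260:325,225:295].reshape(-1,3); print("cap z",np.percentile(c[:,2],[10,50,90]).round(4))
k=c[abs(c[:,2]-np.median(c[:,2]))<.003]; print(k.min(0),k.max(0))
```

```text
[ 224   52   72   77 4333] [259.76228941  90.25755827]
ell ((259.7303161621094, 90.24388122558594), (71.52833557128906, 77.17948150634766), 176.2568817138672) [0.55370988 0.02690439 0.0955    ] [0.55376242 0.02711321 0.09      ] [0.55318944 0.02736308 0.09106154]
diam 0.05816120956269985
body x max 0.01552813981865057
0.0 392 [-0.0012 -0.0013] [-0.0015 -0.0013]
0.008 303 [-0.0011 -0.0015] [-0.0012 -0.0015]
0.016 266 [-0.0011 -0.0017] [-0.0011 -0.0017]
0.024 235 [-0.001  -0.0018] [-0.0011 -0.0018]
0.032 198 [-0.001 -0.002] [-0.001 -0.002]
0.04 148 [-0.001  -0.0021] [-0.0011 -0.0021]
0.048 78 [-0.0011 -0.0023] [-0.0013 -0.0023]
zmax [0.04474049 0.05046512 0.0525017 ]
cap z [-0.0356 -0.0348 -0.0337]
[-0.01425676 -0.01284272 -0.03713671] [ 0.01369391  0.01289559 -0.03182708]
```

```bash
cat >> h.py <<'E'
BB=np.array([-.0011,-.0022,.053])
def upR(yax):
    Rt=pose([0,0,-1],yax); b=np.array([0,-.018,1]); 
    return Rt@R.align_vectors([[0,0,1]],[b])[0].as_matrix()
def goB(base,yax):
    Rt=upR(yax); p=np.array(base)-Rt@BB; go(p,Rt); return p
E
python3 - <<'E'
from h import *
print(manip.state()["tool_pos"])
print(goB([.5535,.027,.11],RY))
E
```

```text
[ 0.54014497 -0.04912145  0.23828524]
rows [78.3, 2.1, 75.4] [-1.27, -0.08, -0.06] n>= 2.6
[0.55491027 0.0278793  0.16303101]
```

>>> {"method": "play_rows", "body": {
  "steps": [
    [[20, 0.5, 0, -0.5, 0, 0], [45, 1, 0, -1, 0, 0], [65, 2, 5, -1.2, 0, 0], [78, 2, 20, -1.2, 0, 0], [78, 2, 40, -1.2, 0, 0], [78, 2, 58, -1.2, 0, 0], [78, 2, 70, -1.2, 0, 0], [78, 2, 75, -1.2, 0, 0], [78, 2, 75, -1.2, 0, 0], [78, 2, 75, -1.2, 0, 0]]
  ]
}}

```text
time: 6.27
tool_pos: [0.5556, 0.0267, 0.1651]
tool_rot: [0.007, 0.764, 0.645, 0.006]
contact_force: [-0.4, 0.1, -0.8]
gripper_width: 0.353
grasp_force: 59.4
```

Run:
```python
from h import *
st=manip.state(); print(st["time"],st["tool_pos"])
im,d=vision.grab_frame("wrist"); np.savez("w4.npz",im=im,d=d,q=st["tool_rot"],p=st["tool_pos"]); cv2.imwrite("pics/w4.png",im)
goB([.5535,.027,.09],RY)
goB([.5535,.027,.082],RY)
```

```text
6.2667 [0.55559679 0.02667746 0.16512035]
rows [1.1, -1.8, 22.8] [0.16, -0.02, -0.1] n>= 0.6
rows [1.1, -2.0, 30.8] [0.16, -0.02, -0.1] n>= 0.7
```

View pics/w4.png

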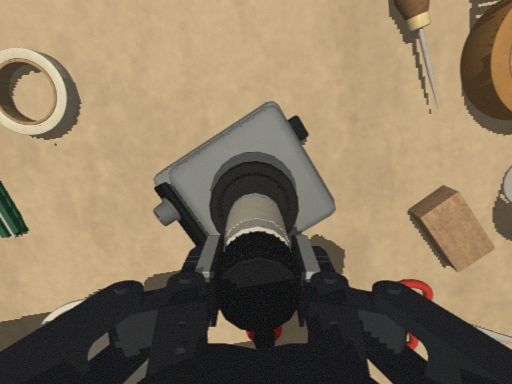

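>>> {"method": "play_rows", "body": {
  "steps": [
    [[1, -1, 6, 0, 0, 0], [1, -1, 12, 0, 0, 0], [1, -1, 17, 0, 0, 0], [1, -1, 20, 0, 0, 0], [1, -1, 23, 0, 0, 0], [1, -1, 26, 0, 0, 0], [1, -1, 26, 0, 0, 0], [1, -1, 26, 0, 0, 0]]
  ]
}}

```text
time: 6.98
tool_pos: [0.5551, 0.0277, 0.1398]
tool_rot: [0.007, 0.764, 0.646, 0.006]
contact_force: [-2.9, 1.0, 5.4]
gripper_width: 0.354
grasp_force: 60.3
```

>>> {"method": "play_rows", "body": {
  "steps": [
    [[0, 0, 2, 0, 0, 0], [0, 0, 4, 0, 0, 0], [0, 0, 6, 0, 0, 0], [0, 0, 6, 0, 0, 0], [0, 0, 6, 0, 0, 0]]
  ]
}}

```text
time: 7.4
tool_pos: [0.5558, 0.0277, 0.1356]
tool_rot: [0.008, 0.764, 0.646, 0.007]
contact_force: [-6.0, 1.0, 11.1]
gripper_width: 0.356
grasp_force: 61.2
```

>>> {"method": "play_rows", "body": {
  "steps": [
    [[0, 0, 1, 0, 0, 0], [0, 0, 2, 0, 0, 0], [0, 0, 3, 0, 0, 0], [0, 0, 3, 0, 0, 0], [0, 0, 3, 0, 0, 0]]
  ]
}}

```text
time: 7.82
tool_pos: [0.5562, 0.0278, 0.1355]
tool_rot: [0.008, 0.764, 0.646, 0.007]
contact_force: [-12.0, 0.7, 23.1]
gripper_width: 0.356
grasp_force: 63.5
```

Run:
```python
from h import *
st=manip.state(); print(st["time"],st["tool_pos"],st["contact_force"],st["ft_torque"])
im,d=vision.grab_frame("wrist"); P=pts("wrist",d,st); T=(P-st["tool_pos"])@rot(st["tool_rot"])
cv2.imwrite("pics/w5.png",im)
c=T[260:325,225:295].reshape(-1,3); print("cap z",np.percentile(c[:,2],[10,50,90]).round(4))
b=T[150:245,222:300].reshape(-1,3); b=b[(abs(b[:,0])<.03)&(abs(b[:,1])<.02)&(b[:,2]<.045)&(b[:,2]>-.03)]
from scipy.optimize import least_squares
for z0 in np.arange(0,.045,.008):
    q=b[(b[:,2]>=z0)&(b[:,2]<z0+.008)]
    if len(q)>20: print(round(z0,3),least_squares(lambda c:np.hypot(q[:,0]-c[0],q[:,1]-c[1])-.016,[0,0],loss="soft_l1",f_scale=.001).x.round(4))
```

```text
7.8167 [0.55617408 0.02781175 0.13551045] [-12.0036736    0.72906776  23.07740545] [ 0.18888141  2.50414562 -0.06303735]
cap z [-0.0358 -0.0349 -0.0338]
0.0 [-0.0016 -0.0015]
0.008 [-0.0013 -0.0017]
0.016 [-0.0013 -0.0019]
0.024 [-0.0013 -0.0021]
0.032 [-0.0013 -0.0024]
0.04 [-0.0013 -0.0026]
```

>>> {"method": "play_rows", "body": {
  "steps": [
    [[0, 0, 0, 0, 0, 0], [0, 0, 0, 0, 0, 0], [0, 0, 0, 0, 0, 0], [0, 0, 0, 0, 0, 0], [0, 0, 0, 0, 0, 0], [0, 0, 0, 0, 0, 0], [0, 0, 0, 0, 0, 0], [0, 0, 0, 0, 0, 0], [0, 0, 0, 0, 0, 0], [0, 0, 0, 0, 0, 0], [0, 0, 0, 0, 0, 0], [0, 0, 0, 0, 0, 0]]
  ]
}}

```text
time: 8.87
tool_pos: [0.5562, 0.0278, 0.1355]
tool_rot: [0.008, 0.764, 0.646, 0.007]
contact_force: [-12.3, 0.9, 23.8]
gripper_width: 0.357
grasp_force: 63.5
```

>>> {"method": "play_rows", "body": {
  "steps": [
    [[0, 0, 0, 0, 0, 0], [0, 0, 0, 0, 0, 0], [0, 0, 0, 0, 0, 0], [0, 0, 0, 0, 0, 0], [0, 0, 0, 0, 0, 0], [0, 0, 0, 0, 0, 0], [0, 0, 0, 0, 0, 0], [0, 0, 0, 0, 0, 0], [0, 0, 0, 0, 0, 0], [0, 0, 0, 0, 0, 0], [0, 0, 0, 0, 0, 0], [0, 0, 0, 0, 0, 0]]
  ]
}}

```text
time: 9.87
tool_pos: [0.5562, 0.0278, 0.1355]
tool_rot: [0.008, 0.764, 0.646, 0.007]
contact_force: [-12.3, 1.6, 23.2]
gripper_width: 0.355
grasp_force: 63.5
```

>>> {"method": "play_rows", "body": {
  "steps": [
    [[0, 0, 0, 0, 0, 0], [0, 0, 0, 0, 0, 0], [0, 0, 0, 0, 0, 0], [0, 0, 0, 0, 0, 0], [0, 0, 0, 0, 0, 0], [0, 0, 0, 0, 0, 0], [0, 0, 0, 0, 0, 0], [0, 0, 0, 0, 0, 0]]
  ]
}}

```text
time: 10.53
tool_pos: [0.5562, 0.0278, 0.1355]
tool_rot: [0.008, 0.764, 0.646, 0.007]
contact_force: [-12.1, 1.5, 23.7]
gripper_width: 0.355
grasp_force: 63.5
```

>>> {"method": "play_rows", "body": {
  "steps": [
    [[0, 0, -6, 0, 0, 0], [0, 0, -15, 0, 0, 0], [0, 0, -30, 0, 0, 0], [0, 0, -50, 0, 0, 0], [0, 0, -75, 0, 0, 0], [0, 0, -95, 0, 0, 0], [0, 0, -105, 0, 0, 0], [0, 0, -105, 0, 0, 0]]
  ]
}}

```text
time: 11.2
tool_pos: [0.5548, 0.0278, 0.2379]
tool_rot: [0.009, 0.764, 0.645, 0.008]
contact_force: [0.9, 0.1, -0.5]
gripper_width: 0.354
grasp_force: 59.4
```

Run:
```python
from h import *
st=manip.state(); print(st["time"],st["tool_pos"],st["gripper_width"])
D=np.load("top0.npz"); P=pts("top",D["d"]); im=D["im"]; hsv=cv2.cvtColor(im,cv2.COLOR_BGR2HSV)
m=cv2.inRange(hsv,(10,95,170),(22,150,255)); m[:,:320]=0;m[:,385:]=0;m[:140]=0;m[230:]=0
m=cv2.morphologyEx(m,cv2.MORPH_OPEN,np.ones((3,3)))
n,l,s,c=cv2.connectedComponentsWithStats(m); i=1+np.argmax(s[1:,4]); print(s[i])
K,Rm,t=cam("top"); r=cv2.minAreaRect(np.argwhere(l==i)[:,::-1].astype(np.float32)); print(r)
for u,v in [r[0],*cv2.boxPoints(r)]:
    d=Rm@np.array([(u-K[0,2])/K[0,0],(v-K[1,2])/K[1,1],1]); print((t+d*(.016-t[2])/d[2]).round(3))
go([.47,-.17,.26],upR(RY))
```

```text
11.2 [0.55482013 0.02784538 0.23790757] 0.354129798742868
[ 325  147   53   78 2700]
((351.6036682128906, 185.0670928955078), (47.154266357421875, 74.20999908447266), 6.340191841125488)
[ 0.526 -0.294  0.016]
[ 0.421 -0.206  0.016]
[ 0.65  -0.237  0.016]
[ 0.631 -0.382  0.016]
[ 0.403 -0.35   0.016]
rows [-209.2, -50.1, -23.4] [0.39, -0.03, -0.09] n>= 5.2
```

Run:
```python
from h import *
print(manip.state()["tool_pos"])
goB([.479,-.308,.060],RY)
```

```text
[0.55482013 0.02784538 0.23790757]
rows [-342.7, -20.7, 124.2] [0.39, -0.03, -0.09] n>= 8.8
```

>>> {"method": "play_rows", "body": {
  "steps": [
    [[-20, -1, 0, 0, 0, 0], [-55, -3, 0, 0, 0, 0], [-95, -6, 0, 0, 0, 0], [-135, -8, 0, 0, 0, 0], [-175, -10, 0, 0, 0, 0], [-215, -13, 0, 0, 0, 0], [-255, -16, 5, 0, 0, 0], [-290, -18, 25, 0, 0, 0], [-320, -20, 50, 0, 0, 0], [-338, -21, 70, 0.3, 0, 0], [-343, -21, 80, 0.3, 0, 0], [-343, -21, 80, 0.3, 0, 0]]
  ]
}}

```text
time: 12.2
tool_pos: [0.4743, -0.3062, 0.1491]
tool_rot: [0.001, 0.764, 0.645, 0.004]
contact_force: [-0.3, 1.1, -0.8]
gripper_width: 0.351
grasp_force: 59.4
```

Run:
```python
from h import *
st=manip.state(); print(st["time"],st["tool_pos"],rot(st["tool_rot"])[:,2].round(4))
im,d=vision.grab_frame("wrist"); cv2.imwrite("pics/w6.png",im)
goB([.479,-.308,.012],RY)
P=pts("wrist",d,st); 
# tray floor heights around
for u,v in [(180,180),(256,130),(340,180),(256,60),(200,200)]: print(u,v,P[v,u].round(3))
```

```text
12.2 [ 0.47427838 -0.30618805  0.14907186] [ 0.0072  0.0034 -1.    ]
rows [-0.7, 4.1, 86.5] [-0.49, -0.19, -0.15] n>= 2.1
180 180 [ 0.411 -0.29   0.015]
256 130 [ 0.481 -0.261  0.006]
340 180 [ 0.546 -0.316  0.006]
256 60 [ 0.484 -0.241  0.293]
200 200 [ 0.422 -0.312  0.007]
```

View pics/w6.png

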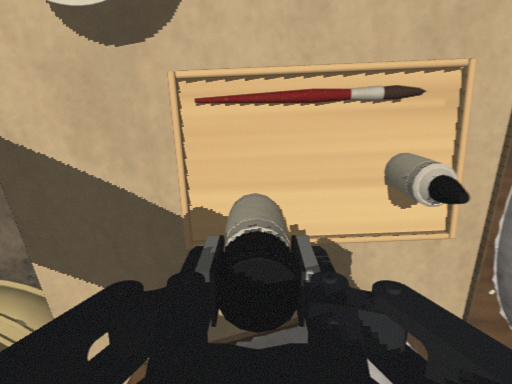

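>>> {"method": "play_rows", "body": {
  "steps": [
    [[4, 3, 10, -0.3, 0, 0], [7, 6, 25, -0.5, -0.2, 0], [7, 7, 42, -0.5, -0.2, 0], [7, 7, 58, -0.5, -0.2, 0], [7, 7, 70, -0.5, -0.2, 0], [7, 7, 78, -0.5, -0.2, 0], [7, 7, 80, -0.5, -0.2, 0], [7, 7, 80, -0.5, -0.2, 0], [7, 7, 80, -0.5, -0.2, 0]]
  ]
}}

```text
time: 13.0
tool_pos: [0.4867, -0.3016, 0.0755]
tool_rot: [0.011, 0.764, 0.646, 0.006]
contact_force: [-0.1, 0.1, -0.6]
gripper_width: 0.353
grasp_force: 59.4
```

Run:
```python
from h import *
st=manip.state(); print(st["time"],st["tool_pos"],rot(st["tool_rot"])[:,2].round(4), (rot(st["tool_rot"])@[0,-.022,1]).round(4))
```

```text
13.0 [ 0.48674876 -0.30163469  0.07548333] [ 0.023  -0.0082 -0.9997] [ 0.0013 -0.0045 -1.0002]
```

>>> {"method": "play_rows", "body": {
  "steps": [
    [[0, 0, 4, 0, 0, 0], [0, 0, 8, 0, 0, 0], [0, 0, 11, 0, 0, 0], [0, 0, 13, 0, 0, 0], [0, 0, 14, 0, 0, 0], [0, 0, 15, 0, 0, 0], [0, 0, 15, 0, 0, 0], [0, 0, 15, 0, 0, 0]]
  ]
}}

```text
time: 13.67
tool_pos: [0.4865, -0.3017, 0.0602]
tool_rot: [0.01, 0.764, 0.645, 0.006]
contact_force: [-2.1, 1.1, 4.3]
gripper_width: 0.355
grasp_force: 59.9
```

>>> {"method": "play_rows", "body": {
  "steps": [
    [[0, 0, 0.3, 0, 0, 0], [0, 0, 0.3, 0, 0, 0], [0, 0, 0.3, 0, 0, 0]]
  ]
}}

```text
time: 13.92
tool_pos: [0.4865, -0.3017, 0.0602]
tool_rot: [0.01, 0.764, 0.646, 0.006]
contact_force: [-2.7, 1.8, 6.1]
gripper_width: 0.354
grasp_force: 60.5
```

>>> {"method": "play_rows", "body": {
  "steps": [
    [[0, 0, 0, 0, 0, 0], [0, 0, 0, 0, 0, 0], [0, 0, 0, 0, 0, 0], [0, 0, 0, 0, 0, 0], [0, 0, 0, 0, 0, 0], [0, 0, 0, 0, 0, 0]]
  ],
  "claw": 0.2
}}

```text
time: 14.42
tool_pos: [0.4864, -0.3015, 0.0591]
tool_rot: [0.01, 0.764, 0.646, 0.006]
contact_force: [-0.1, -0.4, 0.4]
gripper_width: 0.603
grasp_force: 0.0
```

>>> {"method": "play_rows", "body": {
  "steps": [
    [[0, 0, -5, 0, 0, 0], [0, 0, -12, 0, 0, 0], [0, 0, -25, 0, 0, 0], [0, 0, -45, 0, 0, 0], [0, 0, -70, 0, 0, 0], [0, 0, -100, 0, 0, 0], [0, 0, -130, 0, 0, 0], [0, 0, -150, 0, 0, 0], [0, 0, -150, 0, 0, 0], [0, 0, -150, 0, 0, 0]]
  ]
}}

```text
time: 15.25
tool_pos: [0.4841, -0.3012, 0.2122]
tool_rot: [0.012, 0.764, 0.645, 0.006]
contact_force: [0.5, -0.2, -0.2]
gripper_width: 0.598
grasp_force: 0.0
```

Run:
```python
from h import *
st=manip.state(); print(st["time"],st["tool_pos"])
a,_=vision.grab_frame("wrist"); b,_=vision.grab_frame("scene")
cv2.imwrite("pics/f.png",np.hstack([cv2.resize(a,(400,300)),cv2.resize(b[130:280,130:330],(400,300))]))
```

```text
15.25 [ 0.48405993 -0.3011786   0.21224854]
```

View pics/f.png

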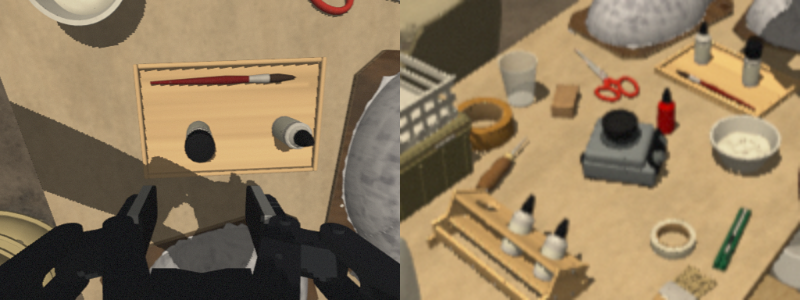

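The flat-capped bottle stands upright in the tray (wrist view, about (200,142)), and the gripper is clear of it. The other two bottles are still in the rack, and the brush and the tray's nozzle bottle look undisturbed.

```bash
python3 -c "
from plant import order
print(order.job_done())"
```

```text
the job is handed in; nothing more can be done
None
```

I handed in the job: the flat-capped bottle was pressed fully down in the mixer cup for over two seconds (about 23 N), then set upright on the tray floor and let go at about 15 s, with nothing else visibly moved in the final pictures.

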